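Set a telescoping shaft stand one hole longer and rest a drive shaft in it

TASK

The shaft stand on the bench is set too short: pinch its spring button flush and slide the sleeve outward, away from the post, until the button pops out through the next hole, then keep pulling outward on the sleeve against the popped button with a steady 10 to 20 N for about half a second to prove that it is locked, never straining the button with more than 40 N. Then pick up the drive shaft and lower it gently, level, into the two forks, so that both of its thin necks sit fully down in the slots, and let go. Leave the other things on the bench where they are.

Things in the scene. Friction and masses are not known exactly. Their poses are not given: they have to be found in the camera images.
- stand: Fixed blue stand on the bench: base plate 290 x 110 x 12 mm, a post (x -12 to 12 mm) and, level with its axis 100 mm above the bench, a square inner tube pointing away from the post. Origin on the bench under the post's fork; x runs along the tube from the post to its free end (outward), z up.
- sleeve: Square steel sleeve, 36 x 36 mm outside, wall 2.5 mm, sliding along x on the inner tube (friction 2.5 N), with the second fork on top. Origin on the tube axis, 100 mm above the bench, under its fork; axes as the stand's; from x -147 to 15 mm. Three 14 mm holes in its -y side at x -75 (button in it at the start), -105, -135. Origin at stand x = 172 mm at the start, 202 in the next hole, 1 mm play.
- button: Round-ended dark steel spring button, 12 mm across, at stand x = 97 mm on the tube's -y side, at the tube axis' height; it moves only in and out along y. Popped out it stands 6 mm proud and locks the sleeve. 5 N press it flush; held flush by a pinch of 20 to 30 N across the sleeve, it slips under the wall when pinch and sleeve are pulled along together with 8 to 15 N.
- button_tip (a point): Outermost point of the button: at stand y = -24 mm when popped out, -18 when flush, -15.5 when under the sleeve's wall, where it stays until a hole comes along that no finger covers.
- hole_now (a point): Centre, on the sleeve's outer side, of the hole in which the button stands at the start.
- hole_next (a point): Centre, on the sleeve's outer side, of the hole the button must pop through (30 mm nearer the post than the first).
- fork_fixed (a point): Middle of the axis of a seated neck in the post's fork, 156 mm above the bench. Both forks are 12 mm thick along x, with an upright slot 21 mm wide, its floor 9 mm below this point, and a flared mouth whose lips end 21 mm above this point.
- fork_sliding (a point): The same point of the sleeve's fork.
- shaft: Steel drive shaft, 304 mm long, 0.6 kg, lying on its 44 mm square end yokes (115 to 152 mm from the middle). Middle: round tube 30 mm across, 176 mm long; between tube and yokes two necks 18 mm across, 27 mm long, centred 101 mm from the middle. Origin under the middle at the yokes' underside; x along the shaft (both ends alike), z up; axis 22 mm above the origin.
- shaft_mid (a point): Middle of the shaft, on its axis: the place to grip it.
- wheel_nut: Bystander: steel wheel nut, 26 mm wide, 22 mm high, standing on the stand's base plate.
- socket: Bystander: steel socket, 32 mm wide, 38 mm high.
- wrench: Bystander: wrench lying flat.
- driver: Bystander: screwdriver lying flat.
- spray: Bystander: spray can, 58 mm wide, 170 mm high.
- mug: Bystander: white mug, 80 mm wide, 90 mm high.
- bearing: Bystander: steel bearing, 52 mm wide, 16 mm high.

How it is judged:
By the outcome, as a careful person would: the job done as asked, in the order asked, and still so for the second after the job is handed in, with the robot touching nothing.
It also fails if it takes over 66 s, if anything falls off the work surface, if the arm or the gripper's body presses on something with over 40 N, if the wrist force passes 120 N, or if a joint passes its speed limit or range.

ROBOT

A 6-joint arm with a two-finger parallel gripper is mounted at the origin on the work surface. World frame = base frame: x ahead of the robot, y to its left, z up, the work surface at z = 0. Lengths are in m, angles in rad, forces in N, time in s.
With the tool pointing down it reaches from about 0.35 to 0.975 m from the base axis. Payload 4.9 kg.
Tool frame: the origin (TCP) lies at the very end of the fingers, on their centre line; the grasp point (between the pads) lies 19 mm behind it (pinch_z is the distance from the TCP to the grasp point, in m); z points along the fingers, y is the line along which they close (so a half turn about z gives the same grasp; the last joint's range is limited). The gripper opens to 85 mm and grips with 20 to 120 N. Pads are 22 mm wide; open, the fingers measure 114 mm over their backs; the gripper's body (76 mm by 85 mm) begins 54 mm behind the grasp point. The pads swing forward as they close: fully open they stand 13 mm farther back than shut.
Start: joints at [1.202, 0.053, 1.613, -0, 1.476, -0.119], TCP at [0.154, 0.606, 0.231] pointing down, gripper open.
Joint ranges: [-3.01, 3.01], [-1.01, 2.22], [0.06, 2.58], [-1.02, 4.17], [0.09, 2.62], [-3.14, 3.14]. Speed limits (rad/s): [2.57, 2.57, 3.14, 3.14, 3.14, 3.14].

INTERFACE

Orientations are given as a unit quaternion [w, x, y, z].
In Python, from plant import * gives the robot as it stands. The module is installed in compiled form; this text tells all that it offers.
- The arm moves only by the tool play_rows, never from a script. Its arguments are lists of equal length, an entry for each row: "linear": the shift along the world's x, y, z in m, a list of three; "turn": the turn about the world's z in degrees. A call has 1 to 8 rows; each row shifts and turns the commanded pose from where the row before left it; what a row does not reach is not made up. A row lasts 1/8 s, in which the tool goes at most 62.5 mm and 10.7 degrees, less where a joint would pass 70% of its speed; a pose out of reach is approached as far as the arm can. A call is refused whole if a number of a shift passes 0.0625 or a number of a turn 10.7, either way. A call with a gripper value outside its range is refused whole. "hand" is the finger opening in m, from 0 to 0.0854, set as the call begins (left out, the last holds). The fingers move at their own pace and stop on an object; the grip force is fixed at half the most. Time passes only in rows, so rows that do not move let the fingers close. It gives the time, the measured TCP pose, the force, the opening and the grip force at its end, in the units of the state.
- state(): the state, without advancing time (a new reading comes with each control period).
- grab_frame(name): name is "scene" or "top" or "wrist"; returns the picture (480x640x3 uint8, red, green, blue); there is no depth.
- camera_info(name): a dict with "camera_matrix" (3x3 intrinsics, pixels), "distortion" ([k1, k2, p1, p2, k3] as OpenCV has them; the pictures are not rectified), "origin" and "attitude" of the camera in the world; the wrist camera has in their place "mount" (4x4, takes a point from camera to tool coordinates, whose origin is the TCP and whose axes are the flange's). Camera axes: x right, y down, z forward; pixel columns grow to the right and rows downward; lengths in m; the calibration is good to about 2 mm. A picture is of the moment at which its call begins: read the wrist's pose just before it. camera_info takes no time and is no camera call.
- job_done(): hands the job in; it is judged then, once.
Trained networks look in the newest picture that a camera, given by its name, has taken for a name from the list of things; names that differ only in an ending like _2 or _b are one class to them, and where a whole thing is asked for, a point or a joint stands for the part that bears it (a point fixed in the world has none). Each returns a list of dicts, best first, with "p" (0 to 1); they miss things now and then, are a little off and sometimes report something else, mostly with a low value. They report only what shows in the picture. A call takes as long as a camera call.
- trace(camera, thing): "region" (480x640 bool, what is visible of it) and "location" ([column, row] in pixels, amid what is visible of it).
The state is a dict: "time": time; "joint_pos": joint angles; "joint_vel": joint speeds; "joint_efforts": joint torques, N m; "tool_pos": TCP position; "tool_rot": TCP orientation; "contact_force": force on the tool from outside, world axes, zero at the start; "ft_torque": the same for the moment, N m; "gripper_width": opening from 0.0 (shut) to 1.0 (fully open); "grasp_force": force on a finger pad.
Only numpy, scipy, OpenCV 4.12 (cv2) and the standard library are available. Lean on these libraries where they do the work, as an engineer would, in place of code of your own. Each camera call takes 0.05 s, during which the arm holds its last target. There are 200 camera calls.

## Working session

There is one attempt and no reset: what is moved stays moved. The work goes in short steps, Python scripts to look and compute and a tool call to move; the robot and the scene stay as the last step left them, time stands still between calls to the robot, and variables do not carry over. Pictures are saved under pics/ and viewed, at most 10 in all, crops included, and the job is handed in when it is done.

Besides the shell and the picture viewer there is one more tool, called after "Emit:" as name(argument=value, ...) on one line, values as JSON. play_rows: Moves the arm, as the interface text tells. Its arguments: {"type":"object","properties":{"linear":{"type":"array","items":{"type":"array","items":{"type":"number"}}},"turn":{"type":"array","items":{"type":"number"}},"hand":{"type":"number"}},"required":["linear","turn"]}

```bash
mkdir -p pics; cat > h.py <<'E'
from plant import *
import numpy as np, cv2
from scipy.spatial.transform import Rotation as R
def rot(a):
    a=np.array(a,float)
    return a if a.shape==(3,3) else R.from_quat(a,scalar_first=True).as_matrix()
def cam(n,s=None):
    c=camera_info(n);K=np.array(c["camera_matrix"]);D=np.array(c["distortion"])
    if "mount" in c:
        s=s or state();M=np.array(c["mount"]);T=rot(s["tool_rot"])
        return K,D,T@M[:3,3]+np.array(s["tool_pos"]),T@M[:3,:3]
    return K,D,np.array(c["origin"]),rot(c["attitude"])
def ray(C,px):
    K,D,o,A=C
    u=cv2.undistortPoints(np.array([[px]],float),K,D)[0,0]
    return o,A@np.array([u[0],u[1],1])
def onz(C,px,z):
    o,d=ray(C,px);return o+d*(z-o[2])/d[2]
def proj(C,P):
    K,D,o,A=C
    return cv2.projectPoints((np.atleast_2d(P)-o)@A,np.zeros(3),np.zeros(3),K,D)[0][:,0]
def save(im,n): cv2.imwrite("pics/"+n+".png",im[:,:,::-1])
E
python3 - <<'E'
from h import *
np.set_printoptions(precision=4,suppress=True)
for n in("top","scene"):
    c=camera_info(n);print(n,c)
    save(grab_frame(n),n+"0");C=cam(n)
    for t in("stand","sleeve","button_tip","hole_now","hole_next","fork_fixed","fork_sliding","shaft","shaft_mid"):
        r=trace(n,t)
        for q in r[:2]:print(n,t,round(q["p"],2),np.round(q["location"],1),int(q["region"].sum()))
print(camera_info("wrist"));print(state())
E
```

```text
top {'camera_matrix': array([[559.2247,   0.    , 315.8215],
       [  0.    , 559.2247, 237.7701],
       [  0.    ,   0.    ,   1.    ]]), 'distortion': array([-0.1081,  0.    ,  0.    ,  0.    ,  0.    ]), 'origin': array([0.485 , 0.003 , 1.2546]), 'attitude': array([ 0.0195, -0.6997,  0.714 , -0.0146])}
top stand 0.83 [307.9 193.1] 6291
top sleeve 0.95 [300.7 187.6] 1673
top button_tip 0.74 [134.  196.6] 731
top hole_now 0.77 [300.2 186.9] 1622
top hole_now 0.55 [130.  196.1] 784
top hole_next 0.83 [299.1 187.5] 1671
top fork_fixed 0.88 [308.7 194.6] 6199
top fork_fixed 0.47 [304.5 188.2] 1676
top fork_sliding 0.94 [301.3 189.1] 1714
top shaft 0.59 [356.3 286.4] 1735
top shaft 0.16 [479.8 180. ] 1289
top shaft_mid 0.64 [355.5 286.1] 1782
scene {'camera_matrix': array([[548.3874,   0.    , 325.8958],
       [  0.    , 548.3874, 254.4723],
       [  0.    ,   0.    ,   1.    ]]), 'distortion': array([-0.0275,  0.    ,  0.    ,  0.    ,  0.    ]), 'origin': array([1.4727, 0.6052, 0.9126]), 'attitude': array([-0.2174,  0.437 ,  0.7717, -0.4077])}
scene stand 0.85 [306. 310.] 6044
sce
[... 598 characters left out ...]
'mount': array([[ 0.0007, -0.9496, -0.3134,  0.0807],
       [ 1.    ,  0.0008,  0.    ,  0.0001],
       [ 0.0002, -0.3134,  0.9496, -0.1425],
       [ 0.    ,  0.    ,  0.    ,  1.    ]])}
{'time': 1.0, 'joint_pos': array([ 1.202 ,  0.0527,  1.6129, -0.    ,  1.476 , -0.119 ]), 'joint_vel': array([ 0.    ,  0.0019, -0.0011, -0.0006, -0.0022,  0.0007]), 'joint_efforts': array([ -0.0003, -39.3673, -37.0487,  -0.0002,   0.0001,   0.    ]), 'tool_pos': array([0.1545, 0.6056, 0.2313]), 'tool_rot': array([ 0.    ,  0.1246,  0.9922, -0.    ]), 'contact_force': array([ 0.0391,  0.4551, -0.2613]), 'ft_torque': array([0.0338, 0.0086, 0.0412]), 'grasp_force': 0.0, 'gripper_width': 0.9988559421063594}
```

View pics/top0.png

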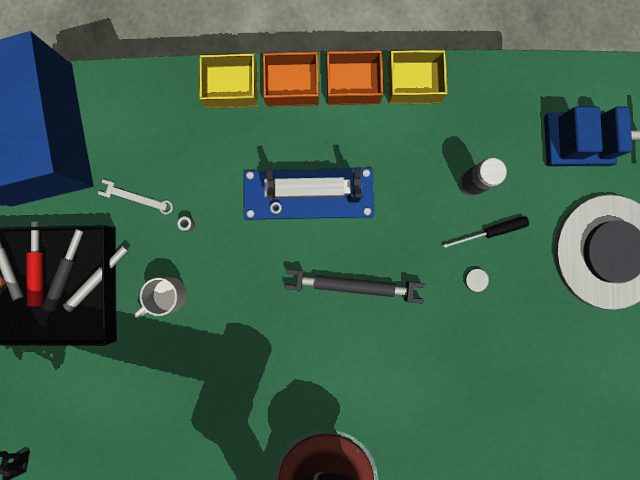

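View pics/scene0.png

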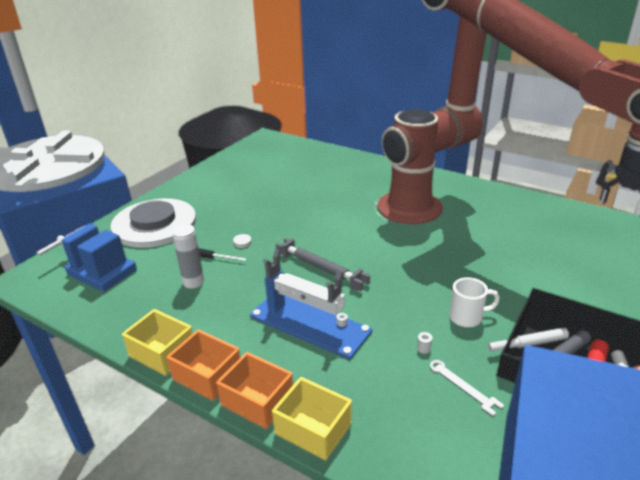

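The top view shows the stand plate at about (310,193), with the post on the right (356,185) and the sliding fork on the left (270,188). So "outward" is roughly world +y, and the button is on the far (+x) side. The shaft runs from (292,278) to (415,292), and the nut is at (276,208) on the near side. Next I'll fit the poses.

```bash
cat > fit.py <<'E'
from h import *
np.set_printoptions(precision=4,suppress=True)
im=cv2.imread("pics/top0.png");C=cam("top")
hsv=cv2.cvtColor(im,cv2.COLOR_BGR2HSV)
m=cv2.inRange(hsv,(105,110,40),(130,255,255));m[:,:225]=0;m[:,400:]=0;m[:150]=0;m[240:]=0
pts=np.argwhere(m)[:,::-1]
W=np.array([onz(C,p,.012)[:2] for p in pts.astype(float)])
r=cv2.minAreaRect(((W)*1000).astype(np.float32));print("plate",r)
g=cv2.cvtColor(im,cv2.COLOR_BGR2GRAY)
v=cv2.resize(im[155:315,230:440],None,fx=3.8,fy=3.8,interpolation=cv2.INTER_CUBIC);cv2.imwrite("pics/crop.png",v)
# shaft
r=trace("top","shaft")[0]
q=np.argwhere(r["region"])[:,::-1].astype(float)
W=np.array([onz(C,p,.030)[:2] for p in q]);rr=cv2.minAreaRect((W*1000).astype(np.float32));print("shaft",r["p"],rr)
# scene cross-check
Cs=cam("scene");print("shaft scene",[ (x["p"],onz(Cs,x["location"],.022)) for x in trace("scene","shaft")[:1]])
E
python3 fit.py
```

```text
plate ((645.125244140625, 26.512977600097656), (288.1304931640625, 109.65292358398438), 89.85853576660156)
shaft 0.59 ((437.8040771484375, -70.65841674804688), (304.96533203125, 44.462520599365234), 82.85782623291016)
shaft scene [(0.85, array([ 0.438 , -0.0637,  0.022 ]))]
```

View pics/crop.png

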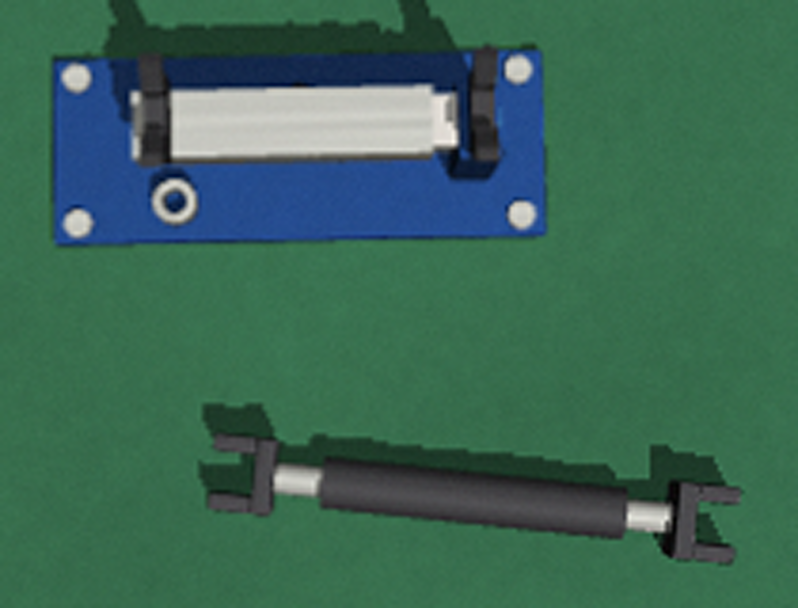

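The crop shows the sliding fork at crop x≈152, the post fork at ≈484, the button as a dark spot at (298,83), and the shaft tube from 322 to 627 (crop px).

```bash
python3 - <<'E'
from h import *
np.set_printoptions(precision=4,suppress=True)
C=cam("top");f=lambda u,v,z:onz(C,(230+(u+.5)/3.8-.5,155+(v+.5)/3.8-.5),z)
print("post",f(484,102,.17),"slide",f(152,108,.17))
print("button",f(298,84,.1))
print("sleeve end edges",f(434,87,.118),f(434,150,.118),f(170,92,.118),f(170,160,.118))
for p in((75,78),(78,223),(518,69),(521,214)):print("screw",f(*p,.014))
print("shaft necks", f(275,480,.022),f(672,517,.022),"tube ends",f(322,484,.03),f(627,512,.03))
E
```

```text
post [ 0.6459 -0.0725  0.17  ] slide [0.6465 0.0983 0.17  ]
button [0.6683 0.0242 0.1   ]
sleeve end edges [ 0.6623 -0.0494  0.118 ] [ 0.6282 -0.0486  0.118 ] [0.6627 0.093  0.118 ] [0.6258 0.0936 0.118 ]
screw [0.6886 0.1573 0.014 ]
screw [0.6027 0.1566 0.014 ]
screw [ 0.6883 -0.1039  0.014 ]
screw [ 0.6025 -0.1034  0.014 ]
shaft necks [0.4502 0.0434 0.022 ] [ 0.4239 -0.1862  0.022 ] tube ends [0.4476 0.0161 0.03  ] [ 0.4278 -0.159   0.03  ]
```

Emit:
play_rows(linear=[[0.03, -0.036, 0], [0.03, -0.036, 0], [0.03, -0.036, 0], [0.03, -0.036, 0], [0.03, -0.036, 0], [0.03, -0.036, 0], [0.03, -0.036, 0], [0.03, -0.036, 0]], turn=[-4.7, -4.7, -4.7, -4.7, -4.7, -4.7, -4.7, -4.7])

```text
time: 2.1
tool_pos: [0.3953, 0.3164, 0.2316]
tool_rot: [0.0, 0.439, 0.899, 0.0]
contact_force: [0.1, -0.1, -0.4]
gripper_width: 1.0
grasp_force: 0.0
```

Emit:
play_rows(linear=[[0.031, -0.036, 0], [0.031, -0.036, 0], [0.031, -0.036, 0], [0.031, -0.036, 0], [0.031, -0.036, 0], [0.031, -0.036, 0], [0.031, -0.036, 0], [0.031, -0.036, 0]], turn=[-4.7, -4.7, -4.7, -4.8, -4.8, -4.8, -4.8, -4.8])

```text
time: 3.1
tool_pos: [0.6434, 0.0283, 0.2314]
tool_rot: [0.0, 0.708, 0.706, 0.0]
contact_force: [0.0, 0.3, 0.1]
gripper_width: 0.998
grasp_force: 0.0
```

Emit:
play_rows(linear=[[0.003, -0.005, 0], [0, 0, 0], [0, 0, 0]], turn=[0, 0, 0])

```text
time: 3.48
tool_pos: [0.6449, 0.0257, 0.2314]
tool_rot: [-0.0, 0.707, 0.708, 0.0]
contact_force: [-0.3, -0.3, 0.8]
gripper_width: 1.0
grasp_force: 0.0
```

```bash
python3 - <<'E'
from h import *
np.set_printoptions(precision=4,suppress=True)
s=state();C=cam("wrist",s);im=grab_frame("wrist");save(im,"w1")
print(s["tool_pos"],s["tool_rot"],s["contact_force"],s["time"])
for t,z in(("sleeve",.118),("fork_fixed",.156),("hole_now",.1),("button_tip",.1)):
    for q in trace("wrist",t)[:1]:print(t,q["p"],q["location"],onz(C,q["location"],z))
m=np.argwhere(trace("wrist","sleeve")[0]["region"])[:,::-1]
print(m.min(0),m.max(0))
a=.6455;ox=-.073
for n,P in dict(post=(a,ox,.177),but=(a+.024,ox+.097,.1),sl_end1=(a-.018,ox+.025,.118),sl_end2=(a+.018,ox+.025,.118),fork=(a,ox+.172,.177),fs=(a,ox+.172-6e-3,.118)).items():print(n,proj(C,np.array(P)))
E
```

```text
[0.6449 0.0257 0.2314] [-0.0002  0.7066  0.7076  0.    ] [-0.3417 -0.3255  0.7977] 3.475
sleeve 0.82 [320.7, 200.5] [0.6458 0.0556 0.118 ]
fork_fixed 0.78 [318.6, 201.4] [0.6442 0.0625 0.156 ]
hole_now 0.77 [318.9, 198.8] [0.6444 0.0535 0.1   ]
[270 121] [370 317]
post [[320.0147 389.329 ]]
but [[348.1383 232.9729]]
sl_end1 [[299.3141 317.7506]]
sl_end2 [[340.493 317.81 ]]
fork [[320.8842 145.5604]]
fs [[320.4262 150.9128]]
```

View pics/w1.png

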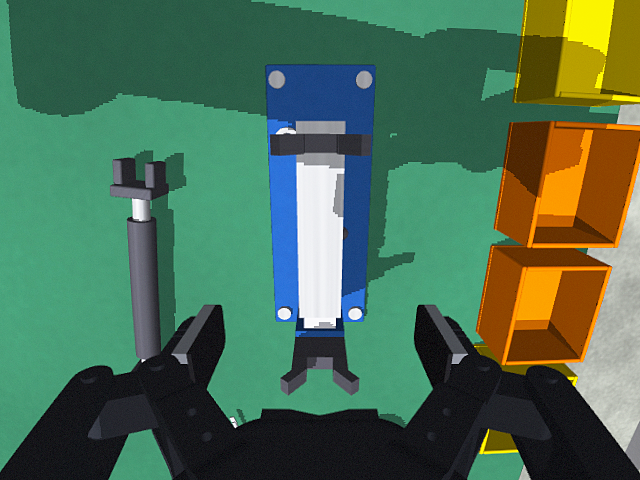

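The pose model's projections match the picture: button at (346,233), sleeve end at row 318, fork at row 145. I'll lower around the sleeve at the button.

Emit:
play_rows(linear=[[0.0006, -0.0015, -0.035], [0, 0, -0.04], [0, 0, -0.04], [0, 0, -0.023], [0, 0, -0.015], [0, 0, 0]], turn=[0, 0, 0, 0, 0, 0])

```text
time: 4.53
tool_pos: [0.6454, 0.0232, 0.0773]
tool_rot: [-0.001, 0.707, 0.707, -0.001]
contact_force: [0.0, 0.0, -0.3]
gripper_width: 1.0
grasp_force: 0.0
```

Emit:
play_rows(linear=[[0, 0, 0], [0, 0, 0], [0, 0, 0], [0, 0, 0]], turn=[0, 0, 0, 0], hand=0.044)

```text
time: 5.03
tool_pos: [0.647, 0.023, 0.0794]
tool_rot: [0.001, 0.707, 0.707, 0.001]
contact_force: [1.8, 0.2, 0.9]
gripper_width: 0.522
grasp_force: 0.8
```

Emit:
play_rows(linear=[[0, 0, 0], [0, 0, 0], [0, 0, 0], [0, 0, 0]], turn=[0, 0, 0, 0], hand=0.0355)

```text
time: 5.52
tool_pos: [0.6453, 0.023, 0.0796]
tool_rot: [-0.001, 0.707, 0.707, -0.001]
contact_force: [-6.8, -0.6, 8.4]
gripper_width: 0.419
grasp_force: 16.4
```

Emit:
play_rows(linear=[[-0.0003, 0.0006, 0.0005], [0, 0, 0], [0, 0, 0]], turn=[0, 0, 0], hand=0.0346)

```text
time: 5.9
tool_pos: [0.6452, 0.0231, 0.0797]
tool_rot: [-0.0, 0.707, 0.707, -0.001]
contact_force: [-3.6, -2.6, 7.5]
gripper_width: 0.413
grasp_force: 45.9
```

Emit:
play_rows(linear=[[0, 0.001, 0], [0, 0.001, 0], [0, 0.001, 0]], turn=[0, 0, 0], hand=0.0352)

```text
time: 6.28
tool_pos: [0.6452, 0.0251, 0.0797]
tool_rot: [0.0, 0.707, 0.707, -0.002]
contact_force: [-4.7, -7.1, 7.4]
gripper_width: 0.421
grasp_force: 45.8
```

Emit:
play_rows(linear=[[0, 0.001, 0], [0, 0.001, 0]], turn=[0, 0], hand=0.0356)

```text
time: 6.52
tool_pos: [0.6452, 0.026, 0.0797]
tool_rot: [0.001, 0.707, 0.707, -0.003]
contact_force: [-5.1, -10.9, 7.1]
gripper_width: 0.414
grasp_force: 28.9
```

Emit:
play_rows(linear=[[0, 0.0007, 0], [0, 0.0007, 0]], turn=[0, 0])

```text
time: 6.78
tool_pos: [0.6452, 0.0263, 0.0797]
tool_rot: [0.002, 0.707, 0.707, -0.003]
contact_force: [-5.1, -12.9, 6.2]
gripper_width: 0.418
grasp_force: 28.8
```

Emit:
play_rows(linear=[[0, 0.0005, 0], [0, 0.0005, 0], [0, 0, 0]], turn=[0, 0, 0])

```text
time: 7.15
tool_pos: [0.6452, 0.0267, 0.0797]
tool_rot: [0.002, 0.707, 0.707, -0.003]
contact_force: [-4.7, -14.4, 7.1]
gripper_width: 0.418
grasp_force: 28.6
```

Emit:
play_rows(linear=[[0, 0.0007, 0], [0, 0.0007, 0], [0, 0, 0]], turn=[0, 0, 0])

```text
time: 7.52
tool_pos: [0.6452, 0.0303, 0.0797]
tool_rot: [0.0, 0.707, 0.707, -0.002]
contact_force: [-5.3, -3.2, 6.7]
gripper_width: 0.425
grasp_force: 28.5
```

The force fell to sleeve friction, so the button has slipped under the wall. I'll keep pulling.

Emit:
play_rows(linear=[[0, 0.002, 0], [0, 0.002, 0], [0, 0.002, 0], [0, 0.002, 0], [0, 0.002, 0], [0, 0.002, 0], [0, 0.002, 0], [0, 0.002, 0]], turn=[0, 0, 0, 0, 0, 0, 0, 0])

```text
time: 8.52
tool_pos: [0.6453, 0.0469, 0.0797]
tool_rot: [0.0, 0.707, 0.707, -0.002]
contact_force: [-4.4, -4.2, 7.1]
gripper_width: 0.42
grasp_force: 28.5
```

Emit:
play_rows(linear=[[0, 0.001, 0], [0, 0.001, 0], [0, 0.001, 0], [0, 0.001, 0]], turn=[0, 0, 0, 0])

```text
time: 9.02
tool_pos: [0.6453, 0.0519, 0.0797]
tool_rot: [-0.0, 0.707, 0.707, -0.001]
contact_force: [-5.1, -3.1, 6.8]
gripper_width: 0.42
grasp_force: 28.4
```

Emit:
play_rows(linear=[[0, 0.0008, 0], [0, 0.0008, 0], [0, 0.0008, 0]], turn=[0, 0, 0])

```text
time: 9.4
tool_pos: [0.6453, 0.0538, 0.0797]
tool_rot: [0.0, 0.707, 0.707, -0.001]
contact_force: [-4.9, -4.7, 5.4]
gripper_width: 0.42
grasp_force: 28.4
```

Emit:
play_rows(linear=[[0, 0.0006, 0], [0, 0.0006, 0]], turn=[0, 0])

```text
time: 9.65
tool_pos: [0.6452, 0.0541, 0.0797]
tool_rot: [0.001, 0.707, 0.707, -0.002]
contact_force: [-5.5, -7.1, 6.4]
gripper_width: 0.418
grasp_force: 28.4
```

Emit:
play_rows(linear=[[0, 0.0012, 0], [0, 0.0012, 0], [0, 0.0008, 0]], turn=[0, 0, 0])

```text
time: 10.02
tool_pos: [0.6452, 0.0545, 0.0797]
tool_rot: [0.002, 0.707, 0.707, -0.004]
contact_force: [-6.0, -16.7, 6.3]
gripper_width: 0.421
grasp_force: 28.4
```

Emit:
play_rows(linear=[[0, 0.0001, 0], [0, 0, 0], [0, 0, 0], [0, 0, 0], [0, 0, 0], [0, 0, 0], [0, 0, 0]], turn=[0, 0, 0, 0, 0, 0, 0])

```text
time: 10.9
tool_pos: [0.6452, 0.0545, 0.0797]
tool_rot: [0.002, 0.707, 0.707, -0.004]
contact_force: [-5.5, -15.6, 6.2]
gripper_width: 0.419
grasp_force: 28.4
```

```bash
python3 - <<'E'
from h import *
s=state();print(s["tool_pos"],s["contact_force"])
C=cam("wrist",s);im=grab_frame("wrist");save(im[130:430,170:470],"w2")
im2=grab_frame("scene");v=cv2.resize(im2[220:370,230:400],None,fx=3.4,fy=3.4,interpolation=cv2.INTER_CUBIC)
a=cv2.resize(im[150:400,220:420],(408,510));save(np.hstack([v[:510],a]),"both")
print(proj(C,np.array([.6695,.024,.1])))
E
```

```text
[0.6452328  0.05450823 0.07968373] [ -5.50017136 -15.60813142   6.16732263]
[[372.5287543  388.62104193]]
```

View pics/both.png

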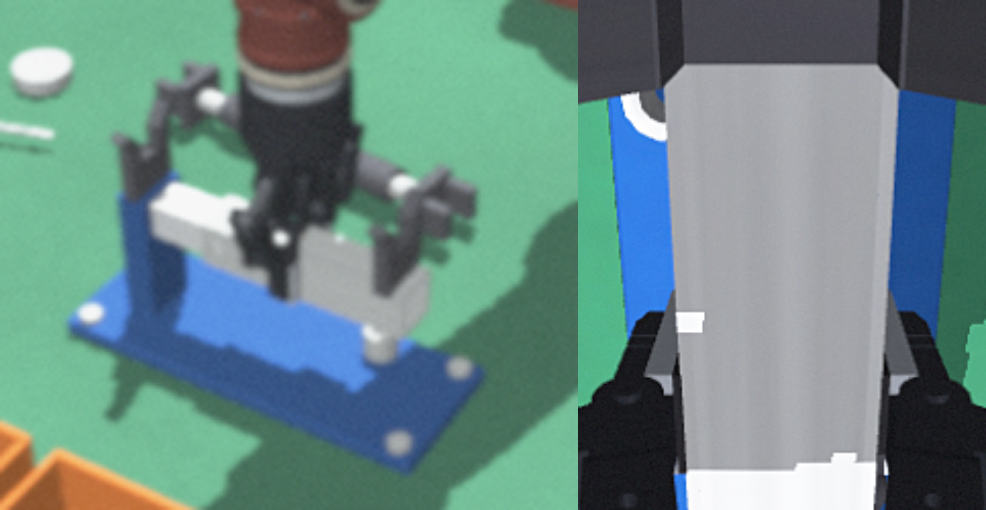

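The sleeve has moved out and held about 15.6 N steadily for 0.9 s. The button is hidden by the finger, so I'll relax, open, rise and check it.

Emit:
play_rows(linear=[[0, -0.002, 0], [0, -0.002, 0], [0, -0.0005, 0]], turn=[0, 0, 0])

```text
time: 11.38
tool_pos: [0.6453, 0.054, 0.0796]
tool_rot: [-0.0, 0.707, 0.707, -0.001]
contact_force: [-4.1, -1.4, 6.3]
gripper_width: 0.414
grasp_force: 28.4
```

Emit:
play_rows(linear=[[0, 0, 0], [0, 0, 0], [0, 0, 0], [0, 0, 0], [0, 0, 0]], turn=[0, 0, 0, 0, 0], hand=0.0854)

```text
time: 12.0
tool_pos: [0.6458, 0.055, 0.0787]
tool_rot: [-0.0, 0.707, 0.707, -0.0]
contact_force: [-0.5, -0.2, -0.3]
gripper_width: 1.002
grasp_force: 0.0
```

Emit:
play_rows(linear=[[0, 0, 0.03], [0, 0, 0.05], [0, 0, 0.05], [0, 0, 0.03], [0, 0, 0]], turn=[0, 0, 0, 0, 0])

```text
time: 12.62
tool_pos: [0.6476, 0.0549, 0.243]
tool_rot: [0.003, 0.707, 0.707, 0.002]
contact_force: [-0.2, 0.1, 0.3]
gripper_width: 0.996
grasp_force: 0.0
```

```bash
python3 - <<'E'
from h import *
np.set_printoptions(precision=4,suppress=True)
s=state();print(s["tool_pos"],s["tool_rot"],s["contact_force"],s["time"])
C=cam("wrist",s);im=grab_frame("wrist");t=grab_frame("top");sc=grab_frame("scene")
a=cv2.resize(im[90:440,230:430],(400,700))[:560];b=cv2.resize(sc[240:340,245:355],(390,354),interpolation=cv2.INTER_CUBIC);c=cv2.resize(t[160:212,240:340],(390,203),interpolation=cv2.INTER_CUBIC)
save(np.hstack([a,np.vstack([b,c,np.zeros((3,390,3),np.uint8)])]),"chk")
o=-.073
print(proj(C,np.array([[.6695,.024,.1],[.6455,o+.202,.177],[.6455,o,.177]])))
for n in("top","wrist"):
  q=trace(n,"shaft")
  if q:
    Cn=C if n=="wrist" else cam(n)
    W=np.array([onz(Cn,p,.030)[:2] for p in np.argwhere(q[0]["region"])[:,::-1].astype(float)])
    print(n,q[0]["p"],cv2.minAreaRect((W*1000).astype(np.float32)))
E
```

```text
[0.6476 0.0549 0.243 ] [0.0026 0.7072 0.707  0.0025] [-0.1647  0.1382  0.2748] 12.625
[[342.0643 259.6723]
 [315.2479 143.3721]
 [316.0832 407.5804]]
top 0.62 ((433.9786071777344, -101.52362060546875), (247.2001495361328, 45.921566009521484), 82.94921112060547)
wrist 0.64 ((438.6724548339844, -29.289085388183594), (234.97113037109375, 60.583953857421875), 78.29434204101562)
```

View pics/chk.png

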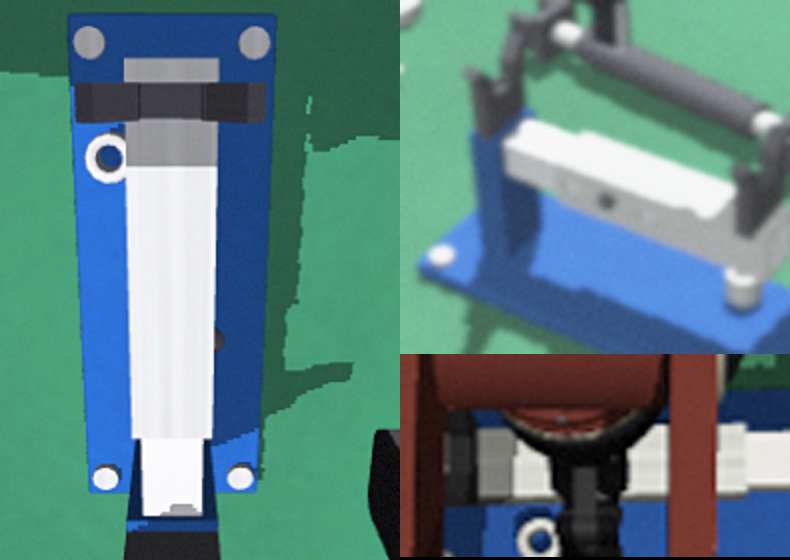

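The button stands proud beside the sleeve at crop (217,340). In the scene view it is in the middle hole. Now to the shaft.

Emit:
play_rows(linear=[[-0.0416, -0.025, 0], [-0.0416, -0.025, 0], [-0.0416, -0.025, 0], [-0.0416, -0.025, -0.02], [-0.0416, -0.025, -0.03], [0, 0, -0.02], [0, 0, 0], [0, 0, 0]], turn=[-1.3, -1.3, -1.3, -1.3, -1.4, 0, 0, 0])

```text
time: 13.88
tool_pos: [0.4382, -0.0701, 0.1692]
tool_rot: [0.0, 0.747, 0.665, 0.0]
contact_force: [0.4, 0.8, 1.0]
gripper_width: 0.998
grasp_force: 0.0
```

```bash
python3 - <<'E'
from h import *
np.set_printoptions(precision=4,suppress=True)
s=state();print(s["tool_pos"],s["tool_rot"],s["time"],R.from_quat(s["tool_rot"],scalar_first=True).as_matrix()[:2,1])
C=cam("wrist",s);im=grab_frame("wrist");save(im,"w3")
h=np.radians(83.4);d=np.array([np.cos(h),np.sin(h),0]);m=np.array([.4375,-.0714,.022])
print(proj(C,np.array([m,m+d*.088,m-d*.088,m+d*.115,m-d*.115])))
E
```

```text
[ 0.4382 -0.0701  0.1692] [0.0001 0.7466 0.6653 0.0001] 13.875 [ 0.9934 -0.1147]
[[318.6396 227.5057]
 [318.689  124.7142]
 [318.6035 313.6175]
 [318.7076  89.7112]
 [318.5946 336.9894]]
```

View pics/w3.png

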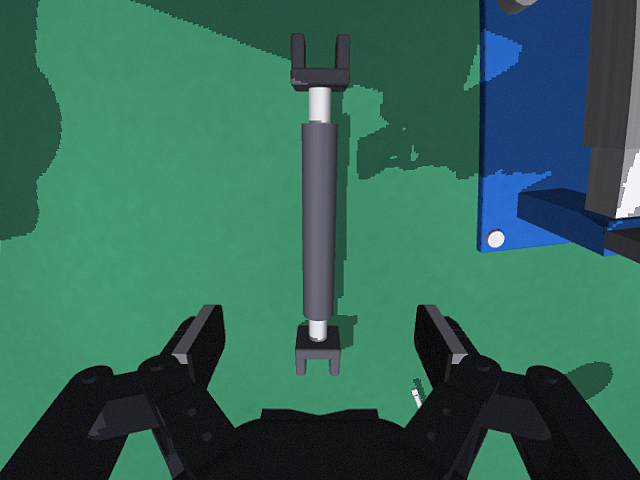

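```bash
python3 - <<'E'
from h import *
np.set_printoptions(precision=4,suppress=True)
C=cam("wrist");im=cv2.cvtColor(cv2.imread("pics/w3.png"),cv2.COLOR_BGR2GRAY).astype(int)
print("col308",[(v,im[v,308]) for v in list(range(118,128))+list(range(312,324))])
print("col318",[(v,im[v,318]) for v in list(range(82,92))+list(range(116,128))+list(range(314,346,1))])
h=np.radians(83.4);d=np.array([np.cos(h),np.sin(h),0])
for z in(.022,.031,.037,.044):
  m=np.array([.4375,-.0714,z]);print(z,proj(C,np.array([m+d*.088,m-d*.088,m+d*.115,m-d*.115]))[:,1])
E
```

```text
col308 [(118, np.int64(124)), (119, np.int64(125)), (120, np.int64(119)), (121, np.int64(119)), (122, np.int64(117)), (123, np.int64(96)), (124, np.int64(90)), (125, np.int64(92)), (126, np.int64(90)), (127, np.int64(92)), (312, np.int64(90)), (313, np.int64(93)), (314, np.int64(92)), (315, np.int64(91)), (316, np.int64(90)), (317, np.int64(89)), (318, np.int64(90)), (319, np.int64(114)), (320, np.int64(81)), (321, np.int64(77)), (322, np.int64(81)), (323, np.int64(78))]
col318 [(82, np.int64(63)), (83, np.int64(50)), (84, np.int64(45)), (85, np.int64(29)), (86, np.int64(51)), (87, np.int64(193)), (88, np.int64(244)), (89, np.int64(233)), (90, np.int64(231)), (91, np.int64(231)), (116, np.int64(232)), (117, np.int64(233)), (118, np.int64(235)), (119, np.int64(243)), (120, np.int64(188)), (121, np.int64(127)), (122, np.int64(136)), (123, np.int64(116)), (124, np.int64(106)), (125, np.int64(109)), (126, np.int64(108)), (127, np.int64(109)), (314, np.int64(103)), (315, np.int64(102)), (316, np.int64(102)), (317, np.int64(105)), (318, np.int64(104)), (319, np.int64(99)), (320, np.int64(82)), (321, np.int64(212)), (322, np.int64(235)), (323, np.int64(230)), (324, np.int64(230)), (325, np.int64(231)), (326, np.int64(229)), (327, np.int64(231)), (328, np.int64(231)), (329, np.int64(229)), (330, np.int64(231)), (331, np.int64(232)), (332, np.int64(230)), (333, np.int64(229)), (334, np.int64(229)), (335, np.int64(231)), (336, np.int64(230)), (337, np.int64(234)), (338, np.int64(242)), (339, np.int64(241)), (340, np.int64(139)), (341, np.int64(142)), (342, np.int64(22)), (343, np.int64(32)), (344, np.int64(31)), (345, np.int64(38))]
0.022 [124.6914 313.2991  89.7504 336.6412]
0.031 [124.4445 318.1083  88.3473 341.8979]
0.037 [124.2708 321.4559  87.3596 345.5511]
0.044 [124.0584 325.5139  86.1498 349.973 ]
```

Emit:
play_rows(linear=[[-0.0005, 0, -0.04], [0, 0, -0.04], [0, 0, -0.04], [0, 0, -0.025], [0, 0, -0.012], [0, 0, -0.006], [0, 0, 0]], turn=[0, 0, 0, 0, 0, 0, 0])

```text
time: 14.8
tool_pos: [0.4381, -0.0703, 0.0065]
tool_rot: [0.0, 0.747, 0.665, 0.0]
contact_force: [-0.5, -0.2, 0.4]
gripper_width: 0.999
grasp_force: 0.0
```

Emit:
play_rows(linear=[[0, 0, 0], [0, 0, 0], [0, 0, 0], [0, 0, 0], [0, 0, 0]], turn=[0, 0, 0, 0, 0], hand=0.034)

```text
time: 15.42
tool_pos: [0.4373, -0.0701, 0.0058]
tool_rot: [0.0, 0.747, 0.665, 0.0]
contact_force: [0.6, 0.1, -0.2]
gripper_width: 0.398
grasp_force: 0.0
```

Emit:
play_rows(linear=[[0, 0, 0], [0, 0, 0], [0, 0, 0], [0, 0, 0]], turn=[0, 0, 0, 0], hand=0.02)

```text
time: 15.92
tool_pos: [0.4377, -0.0702, 0.0061]
tool_rot: [0.0, 0.747, 0.665, 0.0]
contact_force: [-0.6, -0.9, 3.2]
gripper_width: 0.331
grasp_force: 59.5
```

Emit:
play_rows(linear=[[0, 0, 0.015], [0, 0, 0.035], [0, 0, 0.045], [0, 0, 0.045], [0, 0, 0.045], [0, 0, 0.035], [0, 0, 0.015], [0, 0, 0]], turn=[0, 0, 0, 0, 0, 0, 0, 0])

```text
time: 16.92
tool_pos: [0.4371, -0.0701, 0.2407]
tool_rot: [0.0, 0.747, 0.665, -0.0]
contact_force: [-0.6, 0.1, -5.7]
gripper_width: 0.328
grasp_force: 60.8
```

Emit:
play_rows(linear=[[0.0207, 0.0098, 0], [0.0311, 0.0147, 0], [0.0311, 0.0147, 0], [0.0311, 0.0147, 0], [0.0311, 0.0146, 0], [0.0311, 0.0146, 0], [0.0207, 0.0098, 0], [0.0104, 0.0049, 0]], turn=[0.5, 0.9, 0.9, 0.9, 0.9, 0.9, 0.9, 0.6])

```text
time: 17.92
tool_pos: [0.6439, 0.0282, 0.2369]
tool_rot: [-0.002, 0.707, 0.707, -0.002]
contact_force: [-0.0, -0.7, -6.2]
gripper_width: 0.326
grasp_force: 60.8
```

Emit:
play_rows(linear=[[0, 0, 0], [0, 0, 0], [0, 0, 0], [0, 0, 0]], turn=[0, 0, 0, 0])

```text
time: 18.42
tool_pos: [0.6443, 0.0274, 0.2411]
tool_rot: [0.0, 0.708, 0.706, 0.0]
contact_force: [0.6, 0.5, -6.1]
gripper_width: 0.326
grasp_force: 60.8
```

```bash
python3 - <<'E'
from h import *
np.set_printoptions(precision=4,suppress=True)
s=state();print(s["tool_pos"],s["tool_rot"],s["time"],s["contact_force"],s["ft_torque"])
C=cam("wrist",s);im=grab_frame("wrist");save(im,"w4")
t=s["tool_pos"]
ax=np.array([.6452,.028,.156]);d=np.array([0.0017,1,0])
print("fork lips pred",proj(C,np.array([ax+d*.101+[0,0,.021],ax-d*.101+[0,0,.021]])))
m=np.array([t[0],t[1]+.0005,t[2]+.016])
print("shaft pred necks",proj(C,np.array([m+d*.088,m-d*.088,m+d*.115,m-d*.115])))
E
```

```text
[0.6443 0.0274 0.2411] [0.0002 0.708  0.7062 0.0001] 18.425 [ 0.5773  0.4528 -6.1029] [ 0.0678 -0.0122  0.0146]
fork lips pred [[320.9862  94.2907]
 [320.5441 381.8436]]
shaft pred necks [[319.8389 109.0343]
 [319.6299 466.932 ]
 [319.8751  25.0383]
 [319.6061 499.5257]]
```

View pics/w4.png

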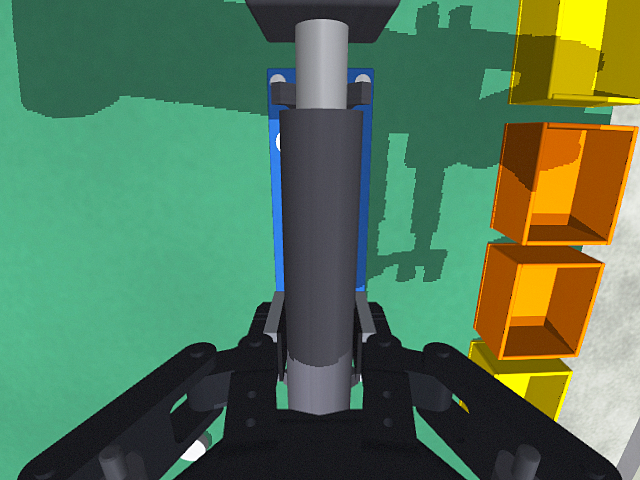

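The fork lips (321,94) match the prediction, and the shaft lies along the fork line to within about 0.5 mm. I'll lower it to just above the lips.

Emit:
play_rows(linear=[[0.0004, 0, -0.012], [0, 0, -0.018], [0, 0, -0.018], [0, 0, -0.01], [0, 0, -0.006], [0, 0, 0]], turn=[0, 0, 0, 0, 0, 0])

```text
time: 19.23
tool_pos: [0.6449, 0.0277, 0.1764]
tool_rot: [-0.0, 0.708, 0.706, -0.0]
contact_force: [-0.1, 0.1, -5.7]
gripper_width: 0.327
grasp_force: 60.9
```

Emit:
play_rows(linear=[[0, 0, -0.003], [0, 0, -0.003], [0, 0, -0.003], [0, 0, -0.003]], turn=[0, 0, 0, 0])

```text
time: 19.73
tool_pos: [0.645, 0.0277, 0.1647]
tool_rot: [0.0, 0.708, 0.706, 0.0]
contact_force: [-0.1, -0.1, -5.7]
gripper_width: 0.33
grasp_force: 60.9
```

Emit:
play_rows(linear=[[0, 0, -0.002], [0, 0, -0.0025], [0, 0, -0.0025], [0, 0, -0.0025]], turn=[0, 0, 0, 0])

```text
time: 20.23
tool_pos: [0.645, 0.0277, 0.1552]
tool_rot: [0.0, 0.708, 0.706, -0.0]
contact_force: [0.2, 0.5, -6.2]
gripper_width: 0.331
grasp_force: 60.9
```

Emit:
play_rows(linear=[[0, 0, -0.0025], [0, 0, -0.0025], [0, 0, -0.0025], [0, 0, -0.0025]], turn=[0, 0, 0, 0])

```text
time: 20.72
tool_pos: [0.645, 0.0277, 0.1451]
tool_rot: [-0.0, 0.708, 0.706, 0.0]
contact_force: [0.3, 0.9, -6.2]
gripper_width: 0.331
grasp_force: 60.9
```

Emit:
play_rows(linear=[[0, 0, -0.001], [0, 0, -0.001], [0, 0, -0.001], [0, 0, -0.001], [0, 0, 0]], turn=[0, 0, 0, 0, 0])

```text
time: 21.35
tool_pos: [0.6449, 0.0277, 0.1412]
tool_rot: [-0.0, 0.708, 0.706, -0.0]
contact_force: [0.6, -0.5, -5.0]
gripper_width: 0.333
grasp_force: 60.9
```

Emit:
play_rows(linear=[[0, 0, -0.0007], [0, 0, -0.0007], [0, 0, 0]], turn=[0, 0, 0])

```text
time: 21.72
tool_pos: [0.6451, 0.0277, 0.1402]
tool_rot: [0.0, 0.708, 0.706, 0.0]
contact_force: [-0.7, -0.4, -4.5]
gripper_width: 0.327
grasp_force: 61.0
```

Emit:
play_rows(linear=[[0, 0, -0.0007], [0, 0, -0.0007], [0, 0, 0]], turn=[0, 0, 0])

```text
time: 22.1
tool_pos: [0.6452, 0.0277, 0.1401]
tool_rot: [0.0, 0.708, 0.706, 0.0]
contact_force: [-5.2, -0.9, 4.2]
gripper_width: 0.332
grasp_force: 61.7
```

Support force has risen to about 10 N at the expected seated height, so both necks are down. Releasing.

Emit:
play_rows(linear=[[0, 0, 0.0005], [0, 0, 0], [0, 0, 0]], turn=[0, 0, 0], hand=0.038)

```text
time: 22.48
tool_pos: [0.6454, 0.0276, 0.1393]
tool_rot: [0.0, 0.708, 0.706, 0.0]
contact_force: [0.3, -0.6, -0.2]
gripper_width: 0.444
grasp_force: 0.0
```

Emit:
play_rows(linear=[[0, 0, 0], [0, 0, 0], [0, 0, 0], [0, 0, 0], [0, 0, 0]], turn=[0, 0, 0, 0, 0], hand=0.0854)

```text
time: 23.1
tool_pos: [0.645, 0.0277, 0.139]
tool_rot: [0.0, 0.708, 0.706, 0.0]
contact_force: [1.1, -0.4, 0.2]
gripper_width: 0.997
grasp_force: 0.0
```

Emit:
play_rows(linear=[[0, 0, 0.015], [0, 0, 0.04], [0, 0, 0.05], [0, 0, 0.04], [-0.06, 0.0, 0], [-0.06, 0, 0], [-0.06, 0, 0], [0, 0, 0]], turn=[0, 0, 0, 0, 0, 0, 0, 0])

```text
time: 24.1
tool_pos: [0.4619, 0.028, 0.2847]
tool_rot: [0.001, 0.708, 0.706, 0.001]
contact_force: [0.3, -0.3, 0.0]
gripper_width: 1.002
grasp_force: 0.0
```

```bash
python3 - <<'E'
from h import *
np.set_printoptions(precision=4,suppress=True)
s=state();print(s["tool_pos"],s["time"],s["contact_force"])
t=grab_frame("top");sc=grab_frame("scene")
b=cv2.resize(sc[230:355,235:385],(690,575),interpolation=cv2.INTER_CUBIC)
save(b,"end");Cs=cam("scene")
f=lambda P:(proj(Cs,P)-[235,230])*4.6
print("seated axis pred at necks/yoke inner/tube ends",f(np.array([[.6452,.028+k,.156] for k in(-.115,-.088,.088,.115,-.152,.152)])))
E
```

```text
[0.4619 0.028  0.2847] 24.1 [ 0.2719 -0.2624  0.0188]
seated axis pred at necks/yoke inner/tube ends [[147.5725 133.291 ]
 [189.7505 148.4643]
 [484.9448 254.6014]
 [533.5683 272.0744]
 [ 91.0188 112.9429]
 [601.7538 296.5724]]
```

View pics/end.png

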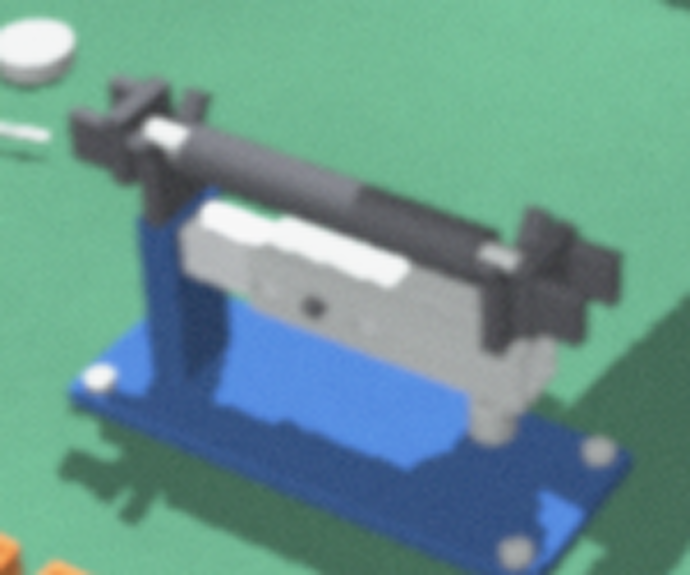

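The shaft is seated level in both forks: the necks at (165,132) and (500,255) match the predicted seated axis. The button is popped out at (313,307) and the nut hasn't moved.

```bash
python3 -c "
from plant import *
print(job_done())"
```

```text
the job is handed in; nothing more can be done
None
```

The job is handed in at about 24 s: the sleeve is locked in the next hole, proved by a steady pull of about 15.6 N for 0.9 s. The shaft sits level with both necks down in the forks and is released, and I saw no bystander moved.

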